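# Pack the drop-front finds box in two layers

### The job

Pack the grey finds box in layers: first lay the two small flat cartons side by side on the box floor, below the ledges; then slide the dark wooden divider board from the loading block into the open end of the box, along the ledges over the cartons, until it is fully home; then gently stand the small round white tub (the narrower of the two tubs) on the divider inside the box. Keep that tub upright all the time and leave everything else on the table where it is.

Things in the scene. Friction and masses are not known exactly. Their poses are not given: they have to be found in the camera images.
- station: Grey drop-front finds box with a plywood loading block docked to its open end, one fixed piece. Origin on the table, middle of the box mouth; +y points into the box (the divider's way in), -y over the block, x across. Box inside: x -60..60, y 0..114 mm, floor 5 mm thick; side and back walls 6 mm thick, tops 66 mm above the table. Low wall at the mouth (y -5..0), top at 41 mm.
- box_floor (a point): Centre of the box's inner floor, 5 mm above the table; axes as the station.
- divider_home (a point): The divider's origin when centred and home: on the ledges, 41 mm above the table, 57 mm inside the mouth; axes as the station. The ledges run the whole depth along both side walls, each 12 mm wide (x 48..60 and -60..-48), underside 35 mm and top 41 mm above the table; 96 mm free between them.
- block_top (a point): Centre of the loading block's flat top, 42 mm above the table; axes as the station. The block spans 170 mm in x and 160 mm in y (station y -165..-5). Two upright wings, tops 66 mm above the table, stand on it at the mouth and funnel from about 141 mm apart at station y -34 to 120 mm at the mouth; a board pushed in off-centre can jam on them, so steer it: it clings to what pushes it.
- divider: Flat loose dark wooden board on the loading block, 108 mm (x) by 108 mm (y) by 6 mm thick, 0.09 kg, no handle. Origin: centre of its underside; +y is the end that goes in first, its two corners notched 8 x 16 mm. Slides easily when its -y edge is pushed. The box is 12 mm wider and 6 mm deeper than it; home, its -y edge is level with the mouth or up to 6 mm inside.
- carton_a: Flat lidded cardboard carton, 48 mm (its x) by 36 mm (its y) by 28 mm high, a paper label on the lid, about 0.2 kg. Origin: centre of its underside; z up. Starts flat on the table at any yaw.
- carton_b: The other flat carton, identical to carton_a.
- tub: Small round white lidded tub, body 36 mm in diameter and 32 mm high, lid 40 mm in diameter and 10 mm thick on top: 42 mm high in all, about 0.06 kg, upright on the table. Origin: centre of its underside; z up.
- wide_tub: Wider round white lidded tub, 56 mm in diameter, 34 mm high, among the task's things, does not belong in this box; origin: centre of its underside; z up. Bystander.
- tall_carton: Tall cardboard carton 40 x 40 x 68 mm high among the task's things, does not belong in this box; origin: centre of its underside; z up. Bystander.
- jar: Amber glass jar with white lid, 48 mm in diameter, 66 mm high, among the task's things; origin: centre of its underside; z up. Bystander.
- sherd_b: Flat pottery sherd, about 66 mm across, 10 mm thick; origin: centre of its underside; z up. Bystander.
- sherd_c: Flat pottery sherd, about 80 mm across, 11 mm thick; origin: centre of its underside; z up. Bystander.
- brush: Hand brush about 170 mm long lying along its x; origin: centre of its underside; z up. Bystander.
- bottle: Clear water bottle, 64 mm in diameter, 190 mm high, standing; origin: centre of its underside; z up. Bystander.
- tape: Roll of clear tape, 90 mm outside diameter, 22 mm high, lying flat; origin: centre of its underside; z up. Bystander.
Not all that is in view belongs to the job. What is shaped like the tub but pink or red is not meant.

How it is judged:
On the way, in this order (a step that is already met when the one before it is completed fails the run):
1. both flat cartons lie flat on the box floor, with the divider not yet in (x of carton_a in the frame of station between -0.06 and 0.06 m and y of carton_a in the frame of station between 0 and 0.114 m and z of carton_a in the frame of station between 0.001 and 0.012 m and angle between each of carton_a, carton_b's own z axis and vertical below 0.15 rad and x of carton_b in the frame of station between -0.06 and 0.06 m and y of carton_b in the frame of station between 0 and 0.114 m and z of carton_b in the frame of station between 0.001 and 0.012 m and y of divider in the frame of station below 0 m), for 0.2 s.
2. the divider is fully home on the ledges, over the cartons (y of divider in the frame of station above 0.049 m and x of divider in the frame of station between -0.012 and 0.012 m and z of divider in the frame of station between 0.036 and 0.045 m and angle between divider's own z axis and vertical below 0.06 rad and x of carton_a in the frame of station between -0.06 and 0.06 m and y of carton_a in the frame of station between 0 and 0.114 m and z of carton_a in the frame of station between 0.001 and 0.012 m and angle between each of carton_a, carton_b's own z axis and vertical below 0.15 rad and x of carton_b in the frame of station between -0.06 and 0.06 m and y of carton_b in the frame of station between 0 and 0.114 m and z of carton_b in the frame of station between 0.001 and 0.012 m), for 0.2 s.
3. the small tub stands on the divider inside the box (x of tub in the frame of station between -0.06 and 0.06 m and y of tub in the frame of station between 0 and 0.114 m and z of tub in the frame of station between 0.042 and 0.054 m and angle between tub's own z axis and vertical below 0.15 rad), for 0.2 s.
At the end, for the whole second after the job is handed in: Cartons flat (0.15 rad) on the box floor; divider on the ledges above (flat to 0.06 rad, height to 5 mm), off-centre under 12 mm, protruding under 5 mm from the mouth; the small tub upright (0.15 rad) on the divider within the box; all at rest (all of step 2 and all of step 3 and linear speed of each of carton_a, carton_b, divider, tub below 0.03 m/s); the robot touches nothing.
It fails at once if the small tub is tipped by more than 0.6 rad (angle between tub's own z axis and vertical above 0.6 rad).
It fails at once if the small tub is dropped or pressed hard on the divider (over 25 N) (contact force between tub and divider above 25 N).
It fails at once if a bystander is moved by more than 30 mm (distance of any of tall_carton, jar, wide_tub, sherd_b, sherd_c, brush, bottle, tape from where it was at the start of the episode above 0.03 m).
It also fails if it takes over 72 s, if anything falls off the work surface, if the arm or the gripper's body presses on something with over 40 N, if the wrist force passes 120 N, or if a joint passes its speed limit or range.

### The arm

A 7-joint arm with a two-finger parallel gripper is mounted at the origin on the work surface. World frame = base frame: x ahead of the robot, y to its left, z up, the work surface at z = 0. Lengths are in m, angles in rad, forces in N, time in s.
With the tool pointing down it reaches from about 0.425 to 0.875 m from the base axis. Payload 8.4 kg.
Tool frame: the origin (TCP) lies on the centre line of the jaws, within the pads' length; the fingertips stand 14 mm ahead of it and the grasp point (between the pads) lies 5 mm behind it (manip.nose_length is the distance from the TCP to the fingertips, in m); z points along the fingers, y is the line along which they close (so a half turn about z gives the same grasp; the last joint's range is limited). The gripper opens to 87 mm and grips with 3 to 60 N. Pads are 19 mm wide; open, the fingers measure 117 mm over their backs; the gripper's body (75 mm by 190 mm) begins 51 mm behind the grasp point.
Start: joints at [-1.402, 0.333, 0.04, 1.465, -0.013, 1.343, -0.059], TCP at [0.172, 0.627, 0.237] pointing down, gripper open.
Joint ranges: [-2.58, 2.58], [-0.38, 2.09], [-1.3, 1.39], [0.25, 2.4], [-1.5, 4.64], [0.08, 2.09], [-2.65, 2.65]. Speed limits (rad/s): [2.22, 2.22, 2.79, 2.79, 3.14, 3.14, 3.14].

### API

Orientations are given as a unit quaternion [x, y, z, w].
In Python, from cell import state, imaging, workorder, manip gives the robot as it stands.
- The arm moves only by the tool servo_tool, never from a script. Its argument "commands" is one flat list of numbers, 7 for each row, row after row: the finger opening in cm, from 0 to 8.7, then the shift along the world's x, y, z in cm, then the turn, a rotation vector about the world's x, y, z in degrees. A call has exactly 10 rows; each row is the pose to reach, as a shift and turn from the pose commanded when the call began; what a row does not reach only later rows make up. A row lasts 1/8 s, in which the tool goes at most 62.5 mm and 10.7 degrees, less where a joint would pass 70% of its speed; a pose out of reach is approached as far as the arm can. A call with a gripper value outside its range is refused whole. The fingers move at their own pace and stop on an object; "grip_force" is the grip in N (left out, the last holds). Time passes only in rows, so rows that repeat a pose let the fingers close, or fill a call up. It gives the time, the measured TCP pose, the force, the opening and the grip force at its end, in the units of the state.
- state(): the state, without advancing time (a new reading comes with each control period).
- imaging.read_camera(name): name is "scene" or "top" or "wrist"; returns a dict with "img" (480x640x3 uint8, red, green, blue), "range_z" (480x640 float32, m along the optical axis (not along the pixel's ray), 0 where there is no reading), "fx", "fy", "cx", "cy" (pixels), "xyz" and "rotation" of the camera in the world; the wrist camera has in their place "tool_from_camera" (4x4, takes a point from camera to tool coordinates, whose origin is the TCP and whose axes are the flange's). Camera axes: x right, y up, looking along -z (the intrinsics and any distortion apply to the point x, -y, -z); pixel columns grow to the right and rows downward; lengths in m; the calibration is good to about 2 mm. A picture is of the moment at which its call begins: read the wrist's pose just before it.
- workorder.hand_in(): hands the job in; it is judged then, once.
Trained networks look in a picture, given as the dict that the camera call returned (one of the last four; its "shot" number tells which), for a name from the list of things; names that differ only in an ending like _2 or _b are one class to them, and where a whole thing is asked for, a point or a joint stands for the part that bears it (a point fixed in the world has none). Each returns a list of dicts, best first, with "score" (0 to 1); they miss things now and then, are a little off and sometimes report something else, mostly with a low value. They report only what shows in the picture. A call takes as long as a camera call. They do not tell look-alikes from the thing itself.
- imaging.trace(query, picture): "region" (480x640 bool, what is visible of it) and "box" ([left, top, width, height] in pixels, round what is visible of it).
The state is a dict: "time_s": time; "qpos": joint angles; "qvel": joint speeds; "joint_torque": joint torques, N m; "eef_pos": TCP position; "orientation": TCP orientation; "ft_force": force on the tool from outside, world axes, zero at the start; "torque": the same for the moment, N m; "grip_width": opening from 0.0 (shut) to 1.0 (fully open); "grasp_force": force on a finger pad.
Only numpy, scipy, OpenCV 4.12 (cv2) and the standard library are available. Lean on these libraries where they do the work, as an engineer would, in place of code of your own. Each camera call takes 0.05 s, during which the arm holds its last target. There are 200 camera calls.

## Working session

There is one attempt and no reset: what is moved stays moved. The work goes in short steps, Python scripts to look and compute and a tool call to move; the robot and the scene stay as the last step left them, time stands still between calls to the robot, and variables do not carry over. Pictures are saved under pics/ and viewed, at most 10 in all, crops included, and the job is handed in when it is done.

Besides the shell and the picture viewer there is one more tool, called after ">>>" by a JSON object that holds its "api" and its "payload". servo_tool: Moves the arm, as the interface text tells. Its arguments: {"type":"object","properties":{"commands":{"type":"array","items":{"type":"number"}},"grip_force":{"type":"number"}},"required":["commands"]}

```bash
mkdir -p pics; ls; cat > h.py <<'E'
import numpy as np, cv2
from cell import state, imaging, workorder, manip
from scipy.spatial.transform import Rotation as R
def cloud(p, s=None):
    v,u=np.mgrid[0:480,0:640]; d=p["range_z"]
    P=np.stack([(u-p["cx"])/p["fx"]*d, -(v-p["cy"])/p["fy"]*d, -d],-1)
    if "tool_from_camera" in p:
        T=np.array(p["tool_from_camera"]); P=P@T[:3,:3].T+T[:3,3]
        return P@R.from_quat(s["orientation"]).as_matrix().T+s["eef_pos"]
    r=np.array(p["rotation"]); r=r if r.shape==(3,3) else R.from_quat(r).as_matrix()
    return P@r.T+np.array(p["xyz"])
def save(n,im): cv2.imwrite("pics/"+n,cv2.cvtColor(im,cv2.COLOR_RGB2BGR))
E
python3 - <<'E'
from h import *
s=state(); print(s["time_s"],s["eef_pos"],s["orientation"],manip.nose_length)
for c in ["top","scene"]:
    p=imaging.read_camera(c); C=cloud(p); save(c+"0.png",p["img"]); print(c,[k for k in p],p["xyz"])
    np.savez(c+"0.npz",C=C,img=p["img"],d=p["range_z"])
    for q in ["station","divider","carton_a","tub","wide_tub","tall_carton","jar","brush","bottle","tape","sherd_b"]:
        for t in imaging.trace(q,p):
            m=t["region"]&(p["range_z"]>0)
            if m.sum()<5: continue
            X=C[m]; z=np.percentile(X[:,2],90); top=X[X[:,2]>z-.006]
            r=cv2.minAreaRect((top[:,:2]*1000).astype(np.float32))
            print(q,round(t["score"],2),t["box"],"z90 %.3f"%z,"rect",np.round(r[0],0),np.round(r[1],0),round(r[2],1))
E
```

```text
pics
0.0 [0.17188009 0.62639587 0.23565731] [ 1.33473069e-01  9.91052110e-01 -8.07230696e-04 -5.05108722e-05] 0.014
top ['img', 'range_z', 'fx', 'fy', 'cx', 'cy', 'xyz', 'rotation', 'shot'] [ 0.23597876 -0.03012714  1.66506619]
station 0.86 [202.9, 206.3, 103.6, 62.5] z90 0.054 rect [526. 146.] [168. 284.] 5.1
divider 0.95 [263.1, 216.4, 37.4, 37.8] z90 0.054 rect [540.  69.] [108. 108.] 6.4
carton_a 0.75 [372.1, 237.0, 18.5, 16.8] z90 0.034 rect [ 504. -222.] [48. 35.] 25.7
carton_a 0.69 [416.9, 236.9, 10.7, 15.8] z90 0.034 rect [ 507. -340.] [32. 47.] 83.2
tub 0.75 [473.5, 200.5, 13.2, 15.6] z90 0.047 rect [ 620. -519.] [33. 36.] 42.8
tub 0.73 [347.5, 223.6, 16.7, 11.0] z90 0.048 rect [ 559. -148.] [36. 37.] 56.3
tub 0.65 [438.6, 252.7, 10.7, 12.3] z90 0.047 rect [ 464. -412.] [33. 35.] 25.8
tub 0.62 [372.4, 204.4, 14.4, 14.7] z90 0.047 rect [ 604. -225.] [36. 37.] 52.8
tub 0.54 [423.2, 171.3, 16.2, 20.1] z90 0.047 rect [ 703. -383.] [34. 35.] 86.6
tub 0.19 [204.2, 206.8, 100.1, 62.5] z90 0.055 rect [527. 146.] [166. 285.] 3.7
wide_tub 0.79 [409.2, 201.0, 24.0, 21.6] z90 0.039 rect
[... 1666 characters left out ...]
] z90 0.069 rect [ 404. -341.] [40. 43.] 67.8
jar 0.95 [195.6, 244.1, 26.2, 28.6] z90 0.067 rect [ 420. -219.] [40. 43.] 63.3
brush 0.71 [406.6, 106.1, 29.5, 49.1] z90 0.021 rect [532. 431.] [ 43. 172.] 52.1
bottle 0.55 [453.0, 100.9, 39.3, 72.9] z90 0.172 rect [687. 406.] [32. 28.] 87.9
tape 0.79 [392.2, 230.6, 38.8, 37.4] z90 0.023 rect [733.  97.] [87. 87.] 18.0
tape 0.64 [405.2, 107.0, 31.4, 49.6] z90 0.021 rect [533. 429.] [ 41. 170.] 50.3
sherd_b 0.92 [292.1, 346.1, 38.6, 36.3] z90 0.013 rect [ 727. -237.] [70. 68.] 71.8
sherd_b 0.81 [234.0, 223.9, 26.1, 21.6] z90 0.012 rect [ 424. -110.] [55. 58.] 7.0
sherd_b 0.35 [286.6, 131.4, 119.1, 117.8] z90 0.057 rect [520. 211.] [151. 158.] 5.1
```

```bash
python3 - <<'E'
from h import *
z=np.load("scene0.npz"); im=z["img"]; C=z["C"]
a=cv2.resize(im[95:435,110:510],(800,680),interpolation=cv2.INTER_CUBIC); 
save("sc.png",cv2.resize(a,(700,595)))
for n in ["top0.npz","scene0.npz"]:
    z=np.load(n);im=z["img"];C=z["C"];d=z["d"]
    for xy in [(620,-519),(558,-149),(464,-413),(604,-225),(704,-385)]:
        m=(np.hypot(C[...,0]*1000-xy[0],C[...,1]*1000-xy[1])<14)&(C[...,2]>.035)&(d>0)
        print(xy,m.sum(), np.median(im[m],0) if m.any() else None)
    # station points in loose ROI
    m=(d>0)&(abs(C[...,0]-.525)<.12)&(abs(C[...,1]-.146)<.18)
    off=.0045 if "top" in n else .0015
    zz=C[...,2]-off
    for nm,lo,hi in [("walls",.061,.072),("block+",.037,.046),("floor",.002,.01)]:
        k=m&(zz>lo)&(zz<hi); P=(C[k][:,:2]*1000).astype(np.float32)
        if len(P)>5:
            r=cv2.minAreaRect(P); print(n,nm,len(P),np.round(r[0],1),np.round(r[1],1),round(r[2],2))
E
```

```text
(620, -519) 69 [184.  33.  30.]
(558, -149) 67 [207. 123. 155.]
(464, -413) 72 [185.   34.   31.5]
(604, -225) 65 [206. 209. 215.]
(704, -385) 64 [185.  34.  32.]
top0.npz walls 218 [524.  210.8] [146.5 152.3] 3.97
top0.npz block+ 2172 [527.4 144.4] [170.4 284.3] 4.52
top0.npz floor 957 [524.6 146.2] [358.3 238.7] 89.56
(620, -519) 232 [166.  24.  19.]
(558, -149) 123 [197. 110. 136.]
(464, -413) 161 [167.  22.  18.]
(604, -225) 147 [194. 198. 191.]
(704, -385) 213 [166.  22.  17.]
scene0.npz walls 401 [519.4 210.6] [150.1 157.5] 5.15
scene0.npz block+ 3244 [526.4 143.1] [171.6 285.3] 4.62
scene0.npz floor 1200 [525.3 145.6] [239.8 358.9] 0.17
```

View pics/sc.png

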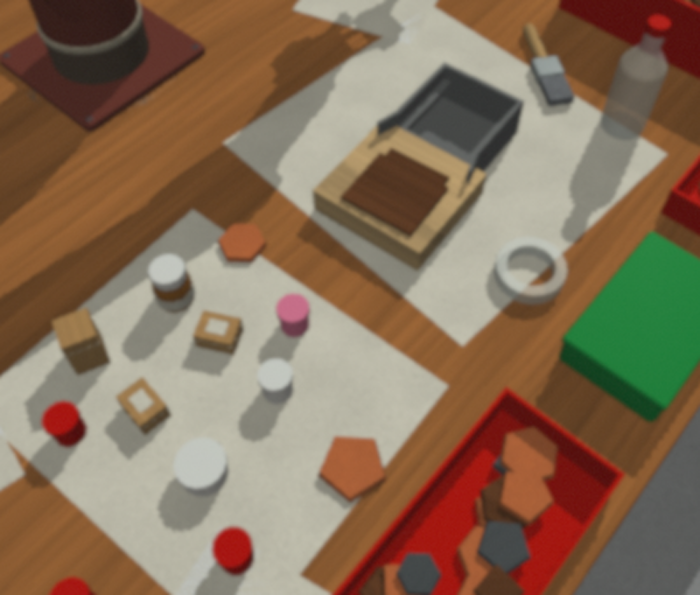

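>>> {"api": "servo_tool", "payload": {"commands": [8.7, 27.8, -32.6, 0, 0, 0, -47.7, 8.7, 27.8, -32.6, 0, 0, 0, -47.7, 8.7, 27.8, -32.6, 0, 0, 0, -47.7, 8.7, 27.8, -32.6, 0, 0, 0, -47.7, 8.7, 27.8, -32.6, 0, 0, 0, -47.7, 8.7, 27.8, -32.6, 0, 0, 0, -47.7, 8.7, 33.2, -84.9, 0, 0, 0, -47.7, 8.7, 33.2, -84.9, 0, 0, 0, -47.7, 8.7, 33.2, -84.9, 0, 0, 0, -47.7, 8.7, 33.2, -84.9, 0, 0, 0, -47.7]}}

```text
time_s: 2.45
eef_pos: [0.4543, 0.0925, 0.2369]
orientation: [0.523, 0.852, 0.001, 0.0]
ft_force: [1.4, -0.1, -0.2]
grip_width: 0.999
grasp_force: 0.0
```

>>> {"api": "servo_tool", "payload": {"commands": [8.7, 4.9, -31.5, -8, 0, 0, 0, 8.7, 4.9, -31.5, -8, 0, 0, 0, 8.7, 4.9, -31.5, -8, 0, 0, 0, 8.7, 4.9, -31.5, -8, 0, 0, 0, 8.7, 4.9, -31.5, -8, 0, 0, 0, 8.7, 4.9, -31.5, -8, 0, 0, 0, 8.7, 4.9, -31.5, -8, 0, 0, 0, 8.7, 4.9, -31.5, -8, 0, 0, 0, 8.7, 4.9, -31.5, -8, 0, 0, 0, 8.7, 4.9, -31.5, -8, 0, 0, 0]}}

```text
time_s: 3.7
eef_pos: [0.5035, -0.2195, 0.1568]
orientation: [0.522, 0.853, 0.0, 0.0]
ft_force: [0.1, 0.1, -0.1]
grip_width: 1.0
grasp_force: 0.0
```

```bash
cat >> h.py <<'E'
def look(n,zlo=.02,zhi=.036,q="carton_a"):
    s=state(); p=imaging.read_camera("wrist"); C=cloud(p,s); save(n,p["img"]); d=p["range_z"]
    print(s["time_s"],np.round(s["eef_pos"],4),"yaw",np.round(R.from_quat(s["orientation"]).as_matrix()[:2,1],3))
    for t in imaging.trace(q,p):
        m=t["region"]&(d>0)
        if m.sum()<30: continue
        X=C[m]; zt=np.percentile(X[:,2],80); X=X[abs(X[:,2]-zt)<.005]
        r=cv2.minAreaRect((X[:,:2]*1000).astype(np.float32))
        print(q,round(t["score"],2),t["box"],"z %.4f"%zt,np.round(r[0],1),np.round(r[1],1),round(r[2],1))
    return s,p,C
E
python3 -c "
from h import *
look('w1.png')"
```

```text
3.7 [ 0.5035 -0.2195  0.1568] yaw [0.891 0.455]
carton_a 0.95 [281.8, 201.1, 69.2, 61.5] z 0.0286 [ 503.6 -221.8] [48.  36.5] 27.2
carton_a 0.88 [211.6, 347.3, 78.6, 58.9] z 0.0285 [ 508.8 -341.9] [37.8 47.8] 84.2
```

>>> {"api": "servo_tool", "payload": {"commands": [8.7, 0, -0.2, -7, 0, 0, 0, 8.7, 0, -0.2, -12, 0, 0, 0, 8.7, 0, -0.2, -13.9, 0, 0, 0, 8.7, 0, -0.2, -13.9, 0, 0, 0, 4, 0, -0.2, -13.9, 0, 0, 0, 4, 0, -0.2, -13.9, 0, 0, 0, 4, 0, -0.2, -13.9, 0, 0, 0, 4, 0, -0.2, -13.9, 0, 0, 0, 4, 0, -0.2, -13.9, 0, 0, 0, 4, 0, -0.2, -9, 0, 0, 0], "grip_force": 25}}

```text
time_s: 5.05
eef_pos: [0.5008, -0.2213, 0.0643]
orientation: [0.523, 0.853, -0.001, -0.003]
ft_force: [1.7, 0.4, -1.6]
grip_width: 0.55
grasp_force: 25.0
```

>>> {"api": "servo_tool", "payload": {"commands": [4, 0, 1, 6, 0, 0, 0, 4, 1.5, 47.2, 9, 0, 0, -8, 4, 1.5, 47.2, 9, 0, 0, -16, 4, 1.5, 47.2, 9, 0, 0, -22.6, 4, 1.5, 47.2, 9, 0, 0, -22.6, 4, 1.5, 47.2, 9, 0, 0, -22.6, 4, 1.5, 47.2, 9, 0, 0, -22.6, 4, 1.5, 47.2, 9, 0, 0, -22.6, 4, 1.5, 47.2, 9, 0, 0, -22.6, 4, 1.5, 47.2, 9, 0, 0, -22.6]}}

```text
time_s: 6.3
eef_pos: [0.5175, 0.2521, 0.156]
orientation: [0.678, 0.735, -0.0, 0.0]
ft_force: [0.5, -0.8, -2.3]
grip_width: 0.548
grasp_force: 25.0
```

```bash
python3 - <<'E'
from h import *
s=state(); p=imaging.read_camera("wrist"); C=cloud(p,s); d=p["range_z"]; save("w2.png",p["img"])
print(s["time_s"],np.round(s["eef_pos"],4),R.from_quat(s["orientation"]).as_matrix()[:2,1])
th=np.radians(4.6); O=np.array([.5251,.1662])
X=C[...,:2]-O; sx=X[...,0]*np.cos(th)+X[...,1]*np.sin(th); sy=-X[...,0]*np.sin(th)+X[...,1]*np.cos(th)
ok=d>0
for nm,lo,hi in [("wall",.061,.070),("ledge/lowwall",.036,.046),("floor",.001,.010)]:
    m=ok&(C[...,2]>lo)&(C[...,2]<hi)&(abs(sx)<.1)&(sy>-.2)&(sy<.14)
    print(nm,m.sum(), np.round(np.median(C[m][:,2])*1e3,1), "sx",np.round(np.percentile(sx[m],[0.5,5,50,95,99.5])*1e3,1),"sy",np.round(np.percentile(sy[m],[0.5,5,50,95,99.5])*1e3,1))
np.savez("w2.npz",C=C,ok=ok)
E
```

```text
6.3 [0.5175 0.2521 0.156 ] [0.99678929 0.08006713]
wall 5341 65.9 sx [-65.8 -64.7   1.   64.7  66. ] sy [ 50.4  57.5 115.6 121.3 121.5]
ledge/lowwall 6589 41.4 sx [-60.1 -58.8   0.8  59.1  60.3] sy [-22.2 -20.6  67.8 121.3 121.5]
floor 13051 4.5 sx [-98.8 -89.2   1.6  90.9  98.8] sy [ 23.9  56.   90.3 135.7 139.8]
```

View pics/w2.png

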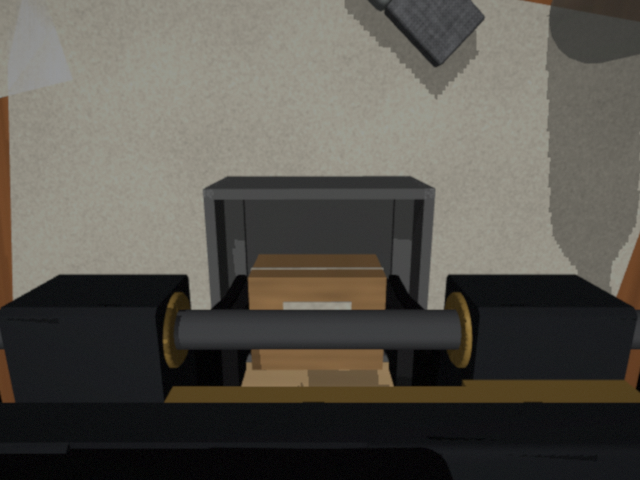

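>>> {"api": "servo_tool", "payload": {"commands": [4, 0, -0.1, -6, 0, 0, 0, 4, 0, -0.1, -10, 0, 0, 0, 4, 0, -0.1, -12.4, 0, 0, 0, 4, 0, -0.1, -13.2, 0, 0, 0, 4, 0, -0.1, -13.3, 0, 0, 0, 5.7, 0, -0.1, -13.3, 0, 0, 0, 5.7, 0, -0.1, -13.3, 0, 0, 0, 5.7, 0, -0.1, -13.3, 0, 0, 0, 5.7, 0, -0.1, -11.3, 0, 0, 0, 5.7, 0, -0.1, -6, 0, 0, 0]}}

```text
time_s: 7.6
eef_pos: [0.517, 0.2478, 0.0967]
orientation: [0.68, 0.733, -0.002, -0.0]
ft_force: [0.6, 0.7, 0.1]
grip_width: 0.651
grasp_force: 0.0
```

>>> {"api": "servo_tool", "payload": {"commands": [5.7, 0, -1, 6, 0, 0, -2, 8.7, -0.9, -59.3, 6, 0, 0, -10.3, 8.7, -0.9, -59.3, 6, 0, 0, -10.3, 8.7, -0.9, -59.3, 6, 0, 0, -10.3, 8.7, -0.9, -59.3, 6, 0, 0, -10.3, 8.7, -0.9, -59.3, 6, 0, 0, -10.3, 8.7, -0.9, -59.3, 6, 0, 0, -10.3, 8.7, -0.9, -59.3, 6, 0, 0, -10.3, 8.7, -0.9, -59.3, 6, 0, 0, -10.3, 8.7, -0.9, -59.3, 6, 0, 0, -10.3]}}

```text
time_s: 8.85
eef_pos: [0.5097, -0.3258, 0.158]
orientation: [0.743, 0.67, 0.001, 0.0]
ft_force: [0.6, -0.2, 0.7]
grip_width: 0.998
grasp_force: 0.0
```

>>> {"api": "servo_tool", "payload": {"commands": [8.7, -0.1, -1.5, -5, 0, 0, 0, 8.7, -0.1, -1.5, -10, 0, 0, 0, 8.7, -0.1, -1.5, -13.2, 0, 0, 0, 8.7, -0.1, -1.5, -14, 0, 0, 0, 8.7, -0.1, -1.5, -14, 0, 0, 0, 4, -0.1, -1.5, -14, 0, 0, 0, 4, -0.1, -1.5, -14, 0, 0, 0, 4, -0.1, -1.5, -14, 0, 0, 0, 4, -0.1, -1.5, -14, 0, 0, 0, 4, -0.1, -1.5, -14, 0, 0, 0]}}

```text
time_s: 10.1
eef_pos: [0.5086, -0.3389, 0.0166]
orientation: [0.743, 0.669, 0.0, 0.0]
ft_force: [0.3, -0.6, 1.4]
grip_width: 0.553
grasp_force: 25.0
```

>>> {"api": "servo_tool", "payload": {"commands": [4, 0, 0, 6, 0, 0, 0, 4, 1.35, 54.2, 14, 0, 0, 5, 4, 1.35, 54.2, 14, 0, 0, 10.5, 4, 1.35, 54.2, 14, 0, 0, 10.5, 4, 1.35, 54.2, 14, 0, 0, 10.5, 4, 1.35, 54.2, 14, 0, 0, 10.5, 4, 1.35, 54.2, 14, 0, 0, 10.5, 4, 1.35, 54.2, 14, 0, 0, 10.5, 4, 1.35, 54.2, 14, 0, 0, 10.5, 4, 1.35, 54.2, 14, 0, 0, 10.5]}}

```text
time_s: 11.35
eef_pos: [0.5214, 0.2061, 0.1568]
orientation: [0.678, 0.735, 0.0, -0.0]
ft_force: [1.1, -0.4, -1.4]
grip_width: 0.548
grasp_force: 25.0
```

>>> {"api": "servo_tool", "payload": {"commands": [4, 0.05, 0, -3, 0, 0, 0, 4, 0.05, 0, -8, 0, 0, 0, 4, 0.05, 0, -12, 0, 0, 0, 4, 0.05, 0, -13.3, 0, 0, 0, 4, 0.05, 0, -13.4, 0, 0, 0, 5.7, 0.05, 0, -13.4, 0, 0, 0, 5.7, 0.05, 0, -13.4, 0, 0, 0, 5.7, 0.05, 0, -13.4, 0, 0, 0, 5.7, 0.05, 0, -11.4, 0, 0, 0, 5.7, 0.05, 0, -6, 0, 0, 0]}}

```text
time_s: 12.6
eef_pos: [0.5212, 0.2025, 0.0968]
orientation: [0.679, 0.735, -0.002, -0.0]
ft_force: [0.3, 2.1, 1.0]
grip_width: 0.655
grasp_force: 0.0
```

>>> {"api": "servo_tool", "payload": {"commands": [5.7, 0, 0, 6, 0, 0, 0, 6, 2.55, -20.8, 8, 0, 0, 2, 6, 2.55, -20.8, 8, 0, 0, 2, 6, 2.55, -20.8, 8, 0, 0, 2, 6, 2.55, -20.8, 8, 0, 0, 2, 6, 2.55, -20.8, 8, 0, 0, 2, 6, 2.55, -20.8, 8, 0, 0, 2, 6, 2.55, -20.8, 8, 0, 0, 2, 6, 2.55, -20.8, 8, 0, 0, 2, 6, 2.55, -20.8, 8, 0, 0, 2]}}

```text
time_s: 13.85
eef_pos: [0.548, -0.0044, 0.1765]
orientation: [0.665, 0.747, -0.0, -0.0]
ft_force: [0.4, -0.0, -0.5]
grip_width: 0.691
grasp_force: 0.0
```

```bash
cat >> h.py <<'E'
th=np.radians(4.6); O=np.array([.5251,.1662])
def st(X):
    X=np.asarray(X)[...,:2]-O; return np.stack([X[...,0]*np.cos(th)+X[...,1]*np.sin(th),-X[...,0]*np.sin(th)+X[...,1]*np.cos(th)],-1)
def div(n):
    s=state(); p=imaging.read_camera("wrist"); C=cloud(p,s); d=p["range_z"]; save(n,p["img"])
    f=R.from_quat(s["orientation"]).as_matrix()[:2,1]
    print(s["time_s"],np.round(s["eef_pos"],4),"st",np.round(st(s["eef_pos"])*1e3,1),"yaw rel",round(np.degrees(np.arctan2(f[1],f[0]))-4.6,2))
    for q in ["divider","carton_a"]:
      for t in imaging.trace(q,p)[:3]:
        m=t["region"]&(d>0); X=C[m]
        if len(X)<30: continue
        z=np.median(X[:,2]); X=X[abs(X[:,2]-z)<.004]; S=st(X)*1e3
        r=cv2.minAreaRect(S.astype(np.float32)); print(q,round(t["score"],2),"z %.4f"%z,np.round(r[0],1),np.round(r[1],1),round(r[2],2),"x",np.round(np.percentile(S[:,0],[.5,99.5]),1),"y",np.round(np.percentile(S[:,1],[.5,99.5]),1))
    ok=(d>0); S=st(C)*1e3; z=C[...,2]
    m=ok&(abs(z-.066)<.004)&(abs(S[...,0])<90)&(S[...,1]>0)&(S[...,1]<130)
    if m.sum()>50: print("walls x",np.round(np.percentile(S[m][:,0],[.5,99.5]),1),"y",np.round(np.percentile(S[m][:,1],[.5,99.5]),1))
E
python3 -c "
from h import *
div('w3.png')"
```

```text
13.85 [ 0.548  -0.0044  0.1765] st [   9.1 -171.9] yaw rel 2.0
divider 0.63 z 0.0480 [  6.8 -97.7] [108.6 108.4] 2.23 x [-46.5  60.8] y [-151.5  -44. ]
```

View pics/w3.png

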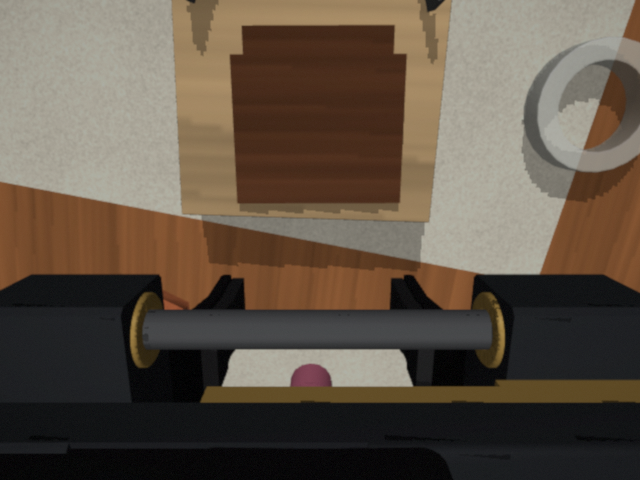

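>>> {"api": "servo_tool", "payload": {"commands": [6, 0, 0, -6, 0, 0, 0, 6, 0, 0, -10.5, 0, 0, 0, 6, 0, 0, -11.75, 0, 0, 0, 6, 0, 0, -11.75, 0, 0, 0, 6, -0.05, 0.6, -11.75, 0, 0, 0, 6, -0.09, 1.1, -11.75, 0, 0, 0, 6, -0.14, 1.79, -11.75, 0, 0, 0, 6, -0.41, 2.57, -11.75, 0, 0, -0.5, 6, -0.67, 3.36, -11.75, 0, 0, -1, 6, -0.94, 4.14, -11.75, 0, 0, -1.5]}}

```text
time_s: 15.25
eef_pos: [0.5384, 0.0371, 0.0591]
orientation: [0.675, 0.737, -0.0, -0.0]
ft_force: [-0.2, -0.2, 1.1]
grip_width: 0.686
grasp_force: 0.3
```

```bash
python3 -c "
from h import *
div('w4.png')"
```

```text
15.25 [0.5384 0.0371 0.0591] st [   2.9 -129.8] yaw rel 0.43
divider 0.64 z 0.0480 [  1.4 -69.6] [109.  102.2] 0.2 x [-52.   54.8] y [-118.6  -19.4]
```

>>> {"api": "servo_tool", "payload": {"commands": [6, -0.12, 0.89, 0, 0, 0, -0.2, 6, -0.24, 1.79, 0, 0, 0, -0.4, 6, -0.37, 2.68, 0, 0, 0, -0.4, 6, -0.49, 3.57, 0, 0, 0, -0.4, 6, -0.56, 4.47, 0, 0, 0, -0.4, 6, -0.63, 5.37, 0, 0, 0, -0.4, 6, -0.71, 6.26, 0, 0, 0, -0.4, 6, -0.78, 7.16, 0, 0, 0, -0.4, 6, -0.85, 8.06, 0, 0, 0, -0.4, 6, -0.92, 8.96, 0, 0, 0, -0.4]}}

```text
time_s: 16.65
eef_pos: [0.5293, 0.1267, 0.059]
orientation: [0.678, 0.735, -0.0, -0.0]
ft_force: [0.1, -0.6, -1.1]
grip_width: 0.689
grasp_force: 0.2
```

```bash
python3 -c "
from h import *
div('w5.png')"
```

```text
16.65 [0.5293 0.1267 0.059 ] st [  1.  -39.7] yaw rel 0.05
divider 0.67 z 0.0475 [-0.2 20.4] [108.9 102.6] 0.02 x [-53.5  53.2] y [-28.4  70.9]
walls x [-66.2  66. ] y [ 0.4 66.1]
```

>>> {"api": "servo_tool", "payload": {"commands": [6, -0.06, 0.8, 0, 0, 0, 0, 6, -0.13, 1.59, 0, 0, 0, 0, 6, -0.19, 2.39, 0, 0, 0, 0, 6, -0.24, 2.99, 0, 0, 0, 0, 6, -0.26, 3.29, 0, 0, 0, 0, 6, -0.26, 3.29, 0, 0, 0, 0, 6, -0.22, 2.79, 0, 0, 0, 0, 6, -0.14, 1.79, 0, 0, 0, 0, 6, -0.14, 1.79, 5, 0, 0, 0, 6, -0.14, 0, 10, 0, 0, 0]}}

```text
time_s: 18.05
eef_pos: [0.5277, 0.1257, 0.1599]
orientation: [0.678, 0.735, -0.001, -0.0]
ft_force: [-0.2, -0.2, 0.3]
grip_width: 0.693
grasp_force: 0.0
```

```bash
python3 -c "
from h import *
div('w6.png')"
```

```text
18.05 [0.5277 0.1257 0.1599] st [ -0.7 -40.6] yaw rel 0.09
divider 0.58 z 0.0470 [ 0.1 50.8] [108.4  93.5] 0.11 x [-53.3  53.5] y [ 4.3 96.8]
carton_a 0.28 z 0.0470 [ 0.4 50.8] [109.2  93.5] 0.11 x [-53.4  53.5] y [ 4.3 96.8]
walls x [-65.9  66.1] y [ 0.7 91.9]
```

View pics/w6.png

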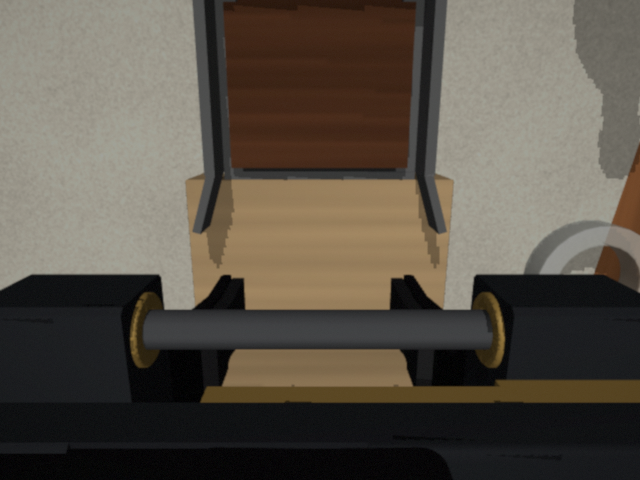

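>>> {"api": "servo_tool", "payload": {"commands": [6, 7.6, -35.1, 0, 0, 0, 0, 8.7, 7.6, -35.1, 0, 0, 0, 0, 8.7, 7.6, -35.1, 0, 0, 0, 0, 8.7, 7.6, -35.1, 0, 0, 0, 0, 8.7, 7.6, -35.1, 0, 0, 0, 0, 8.7, 7.6, -35.1, 0, 0, 0, 0, 8.7, 7.6, -35.1, 0, 0, 0, 0, 8.7, 7.6, -35.1, 0, 0, 0, 0, 8.7, 7.6, -35.1, 0, 0, 0, 0, 8.7, 7.6, -35.1, 0, 0, 0, 0]}}

```text
time_s: 19.45
eef_pos: [0.6043, -0.2234, 0.1589]
orientation: [0.677, 0.736, 0.0, -0.0]
ft_force: [0.4, 0.1, 0.7]
grip_width: 0.998
grasp_force: 0.0
```

```bash
python3 -c "
from h import *
s,p,C=look('w7.png',q='tub')
c=p['img'][160:440,160:480]; save('w7c.png',cv2.resize(c,(640,560)))"
```

```text
19.45 [ 0.6043 -0.2234  0.1589] yaw [0.997 0.083]
tub 0.81 [290.2, 201.4, 58.1, 67.9] z 0.0425 [ 604.4 -224.7] [38.6 39.2] 10.5
tub 0.81 [224.7, 75.4, 65.1, 72.2] z 0.0426 [ 559.  -149.3] [39.2 38.9] 53.8
```

View pics/w7c.png

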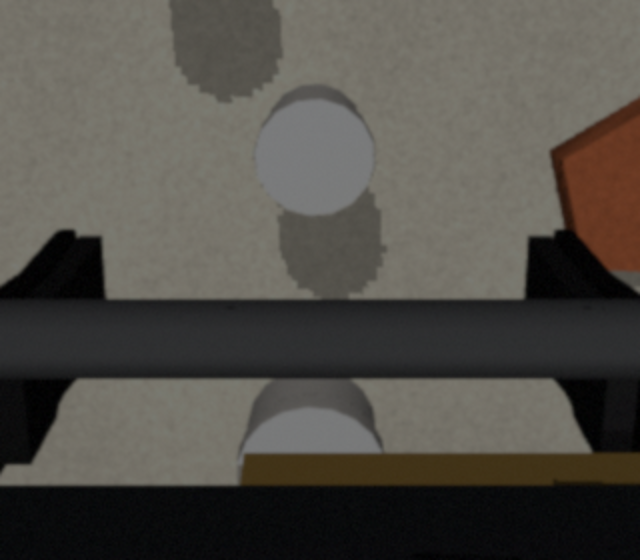

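>>> {"api": "servo_tool", "payload": {"commands": [8.7, 0, 0, -6, 0, 0, 0, 8.7, 0, 0, -10.5, 0, 0, 0, 8.7, 0, 0, -12.7, 0, 0, 0, 8.7, 0, 0, -12.7, 0, 0, 0, 3, 0, 0, -12.7, 0, 0, 0, 3, 0, 0, -12.7, 0, 0, 0, 3, 0, 0, -12.7, 0, 0, 0, 3, 0, 0, -12.7, 0, 0, 0, 3, 0, 0, -12.7, 0, 0, 0, 3, 0, 0, -12.7, 0, 0, 0], "grip_force": 10}}

```text
time_s: 20.8
eef_pos: [0.604, -0.2249, 0.0321]
orientation: [0.678, 0.735, 0.0, -0.0]
ft_force: [-0.1, -0.5, 0.9]
grip_width: 0.453
grasp_force: 10.0
```

>>> {"api": "servo_tool", "payload": {"commands": [3, 0, 0, 3, 0, 0, 0, 3, 0, 0, 8, 0, 0, 0, 3, -0.8, 4, 12, 0, 0, 0, 3, -1.7, 9, 12.8, 0, 0, 0, 3, -2.7, 14.5, 12.8, 0, 0, 0, 3, -3.8, 20.2, 12.8, 0, 0, 0, 3, -4.9, 26, 12.8, 0, 0, 0, 3, -5.9, 31.5, 12.8, 0, 0, 0, 3, -6.8, 36.5, 12.8, 0, 0, 0, 3, -7.6, 40.8, 12.8, 0, 0, 0]}}

```text
time_s: 22.05
eef_pos: [0.5272, 0.1853, 0.16]
orientation: [0.677, 0.736, 0.0, -0.0]
ft_force: [1.3, 0.4, -0.4]
grip_width: 0.455
grasp_force: 10.0
```

>>> {"api": "servo_tool", "payload": {"commands": [3, -0.5, 2.8, 0, 0, 0, 0, 3, -0.75, 4, 0, 0, 0, 0, 3, -0.75, 4, -2, 0, 0, 0, 3, -0.75, 4, -4, 0, 0, 0, 3, -0.75, 4, -5.5, 0, 0, 0, 3, -0.75, 4, -6.5, 0, 0, 0, 3, -0.75, 4, -7, 0, 0, 0, 3, -0.75, 4, -7, 0, 0, 0, 3, -0.75, 4, -7, 0, 0, 0, 3, -0.75, 4, -7, 0, 0, 0]}}

```text
time_s: 23.3
eef_pos: [0.5208, 0.2233, 0.0905]
orientation: [0.678, 0.735, 0.0, 0.0]
ft_force: [-0.1, -0.7, -0.1]
grip_width: 0.454
grasp_force: 10.0
```

>>> {"api": "servo_tool", "payload": {"commands": [3, 0, 0, -0.4, 0, 0, 0, 3, 0, 0, -0.8, 0, 0, 0, 3, 0, 0, -1.0, 0, 0, 0, 3, 0, 0, -1.1, 0, 0, 0, 3, 0, 0, -1.1, 0, 0, 0, 5, 0, 0, -1.1, 0, 0, 0, 7, 0, 0, -1.1, 0, 0, 0, 7, 0, 0, -1.1, 0, 0, 0, 7, 0, 0, 2, 0, 0, 0, 7, 0, 0, 6, 0, 0, 0]}}

```text
time_s: 24.55
eef_pos: [0.5199, 0.2227, 0.1503]
orientation: [0.678, 0.735, -0.001, -0.0]
ft_force: [0.6, 0.7, 0.9]
grip_width: 0.794
grasp_force: 0.0
```

>>> {"api": "servo_tool", "payload": {"commands": [7, 0, -3, 4, 0, 0, 0, 7, 0, -8, 6, 0, 0, 0, 7, 0, -12, 8, 0, 0, 0, 7, 0, -12, 8, 0, 0, 0, 7, 0, -12, 8, 0, 0, 0, 7, 0, -12, 8, 0, 0, 0, 7, 0, -12, 8, 0, 0, 0, 7, 0, -12, 8, 0, 0, 0, 7, 0, -12, 8, 0, 0, 0, 7, 0, -12, 8, 0, 0, 0]}}

```text
time_s: 25.8
eef_pos: [0.5205, 0.1031, 0.23]
orientation: [0.678, 0.735, -0.0, -0.0]
ft_force: [0.5, -0.1, 0.2]
grip_width: 0.806
grasp_force: 0.0
```

```bash
python3 -c "
from h import *
div('w8.png')
s,p,C=look('w9.png',q='tub')
save('w9c.png',p['img'][:300])"
```

```text
25.8 [0.5205 0.1031 0.23  ] st [ -9.7 -62.5] yaw rel 0.06
divider 0.92 z 0.0470 [ 0.2 49.6] [108.3  89.7] 0.05 x [-53.4  53.7] y [ 4.7 93.9]
carton_a 0.69 z 0.0215 [202.3 -79. ] [90.8 82.6] 0.32 x [157.8 245. ] y [-119.6  -38.6]
walls x [-65.8  66.2] y [ 0.7 88.8]
25.95 [0.5205 0.1031 0.23  ] yaw [0.997 0.081]
tub 0.96 [302.7, 8.5, 58.6, 75.2] z 0.0896 [520.5 222.8] [39.2 38.9] 76.6
tub 0.61 [219.0, 0.0, 222.0, 308.2] z 0.0429 [527.7 141.4] [170.4 241.3] 4.6
```

View pics/w9c.png

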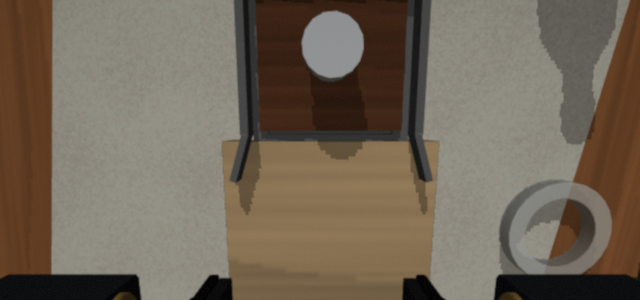

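The tub stands upright in the middle of the divider at (332,45). Its lid top is at 89.6 mm, which matches the expected 89 mm. The divider is home and flat, so I'm handing in.

```bash
python3 -c "
from h import *
print(workorder.hand_in())"
```

```text
the job is handed in; nothing more can be done
None
```

I packed the box and handed the job in at about 26 s of robot time; the hand-in returned no verdict. My last camera check showed the divider home and flat and the tub upright on it. I did not re-check the two cartons after setting them on the box floor, but the divider lies flat over them.

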